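Clear the joiner's bench: save the steel plates, sweep up the offcuts

TASK

Clear the bench for the next frame: first pick every steel plate out from among the wood offcuts and lay it flat inside the grey parts tray (stacking them is fine). Then take the dark sweeping block by its handle and with it, not with the gripper, push all the offcuts along the bench until they are fully inside the scrap bay, without lifting them, and stand the sweeping block upright on its plywood rest again, centred and turned the way the board lies. Leave the drill, the tape measure and the glue pot alone.

Things in the scene. Friction and masses are not known exactly. Their poses are not given: they have to be found in the camera images.
- plate0_c (a point): steel flat plate (flat bar with four screw holes), 110 x 40 x 8 mm, 0.25 kg, lying on the bench among the offcuts; four or five are present. Point at its centre, half-way up (4 mm above its underside); x along the 110 mm, y along the 40 mm, z normal to the flat faces
- plate1_c (a point): steel flat plate (flat bar with four screw holes), 110 x 40 x 8 mm, 0.25 kg, lying on the bench among the offcuts; four or five are present. Point at its centre, half-way up (4 mm above its underside); x along the 110 mm, y along the 40 mm, z normal to the flat faces
- plate2_c (a point): steel flat plate (flat bar with four screw holes), 110 x 40 x 8 mm, 0.25 kg, lying on the bench among the offcuts; four or five are present. Point at its centre, half-way up (4 mm above its underside); x along the 110 mm, y along the 40 mm, z normal to the flat faces
- plate3_c (a point): steel flat plate (flat bar with four screw holes), 110 x 40 x 8 mm, 0.25 kg, lying on the bench among the offcuts; four or five are present. Point at its centre, half-way up (4 mm above its underside); x along the 110 mm, y along the 40 mm, z normal to the flat faces
- plate4_c (a point): steel flat plate (flat bar with four screw holes), 110 x 40 x 8 mm, 0.25 kg, lying on the bench among the offcuts; four or five are present. Point at its centre, half-way up (4 mm above its underside); x along the 110 mm, y along the 40 mm, z normal to the flat faces
- offcut0_c (a point): pale wood offcut, plain block 70 x 45 x 40 mm high, 0.09 kg, loose on the bench in front of the scrap bay; three or four offcuts are present. Point near its middle, half-way up; no corner is more than 45 mm from it in plan
- offcut1_c (a point): pale wood offcut with a half-lap tongue, 71 x 45 x 44 mm high (tongue 22 mm high); its point lies 35 mm from the thick end, 0.09 kg, loose on the bench in front of the scrap bay; three or four offcuts are present. Point near its middle, half-way up; no corner is more than 45 mm from it in plan
- offcut2_c (a point): pale wood offcut, plain block 60 x 55 x 35 mm high, 0.09 kg, loose on the bench in front of the scrap bay; three or four offcuts are present. Point near its middle, half-way up; no corner is more than 45 mm from it in plan
- offcut3_c (a point): pale wood offcut of L-shaped outline, 68 x 51 x 42 mm high, 0.09 kg, loose on the bench in front of the scrap bay; three or four offcuts are present. Point near its middle, half-way up; no corner is more than 45 mm from it in plan
- tray_in (a point): centre of the inner floor of the grey open parts tray, fixed to the bench; inside 170 mm (x) by 160 mm (y), walls 6 mm thick, the rim 23 mm above this floor, which is 6 mm above the bench. It may stand nearer to or farther from the robot than the tool rest. x and y along its sides, z up
- rest_top (a point): centre of the top face of the sweeping block's rest, a plain plywood board fixed to the bench, 110 mm (x) by 200 mm (y) and 12 mm thick; x and y along its sides, z up
- sweeper_grip (a point): dark wood sweeping block, 0.25 to 0.5 kg: a head 40 mm (x) by 170 mm (y) by 40 mm high with an upright handle in its middle, 30 mm (x) by 70 mm (y), from 40 to 105 mm above the underside. It starts standing on the rest. Point in the middle of the handle, 75 mm above the underside of the head; y along the 170 mm head, z up. The long flat sides of the head do the sweeping; the two sides are alike
- bay_in (a point): middle of the scrap bay, at bench height: three upright plywood walls fixed to the bench, 18 mm thick and 50 mm high, no floor of its own, the fourth side open at bench level. x points inwards from the open mouth to the back wall, y across, z up. Inside 220 mm deep (mouth at x = -110 mm, back wall at x = +110 mm) and 280 mm wide (y from -140 to +140 mm)
- drill: cordless drill lying on its side beyond the work; leave alone. Origin under its motor
- tape: yellow and black tape measure, closed, 70 x 66 x 34 mm high, lying near the robot's base; leave alone. Origin at the centre of its underside
- glue: white glue pot with an orange cap, 80 mm tall, 70 mm across, beyond the work; leave alone. Origin at the centre of its underside

How it is judged:
On the way, in this order (a step that is already met when the one before it is completed fails the run):
1. every steel plate lies flat in the tray (x of plate0_c in the frame of tray_in between -0.068 and 0.068 m and y of plate0_c in the frame of tray_in between -0.065 and 0.065 m and z of each of plate0_c, plate1_c, plate2_c, plate3_c, plate4_c in the frame of tray_in below 0.045 m and (angle between plate0_c's own z axis and vertical below 0.2 rad or angle between plate0_c's own z axis and vertical above 2.94159 rad) and x of plate1_c in the frame of tray_in between -0.068 and 0.068 m and y of plate1_c in the frame of tray_in between -0.065 and 0.065 m and (angle between plate1_c's own z axis and vertical below 0.2 rad or angle between plate1_c's own z axis and vertical above 2.94159 rad) and x of plate2_c in the frame of tray_in between -0.068 and 0.068 m and y of plate2_c in the frame of tray_in between -0.065 and 0.065 m and (angle between plate2_c's own z axis and vertical below 0.2 rad or angle between plate2_c's own z axis and vertical above 2.94159 rad) and x of plate3_c in the frame of tray_in between -0.068 and 0.068 m and y of plate3_c in the frame of tray_in between -0.065 and 0.065 m and (angle between plate3_c's own z axis and vertical below 0.2 rad or angle between plate3_c's own z axis and vertical above 2.94159 rad) and x of plate4_c in the frame of tray_in between -0.068 and 0.068 m and y of plate4_c in the frame of tray_in between -0.065 and 0.065 m and (angle between plate4_c's own z axis and vertical below 0.2 rad or angle between plate4_c's own z axis and vertical above 2.94159 rad)), for 0.2 s.
2. every offcut is inside the scrap bay (x of offcut0_c in the frame of bay_in between -0.085 and 0.11 m and y of offcut0_c in the frame of bay_in between -0.14 and 0.14 m and height (world z) of each of offcut0_c, offcut1_c, offcut2_c, offcut3_c below 0.045 m and x of offcut1_c in the frame of bay_in between -0.085 and 0.11 m and y of offcut1_c in the frame of bay_in between -0.14 and 0.14 m and x of offcut2_c in the frame of bay_in between -0.085 and 0.11 m and y of offcut2_c in the frame of bay_in between -0.14 and 0.14 m and x of offcut3_c in the frame of bay_in between -0.085 and 0.11 m and y of offcut3_c in the frame of bay_in between -0.14 and 0.14 m), for 0.2 s.
At the end, for the whole second after the job is handed in: All plates lie flat (0.2 rad) in the tray, centres within 68 mm (x), 65 mm (y) of its middle, under 45 mm over its floor; all offcuts on the bench in the bay, 25 mm or more past its mouth; sweeping block upright and still on its rest, within 40 mm of the middle, head along the board within 0.35 rad (all of step 1 and all of step 2 and horizontal distance between sweeper_grip and rest_top below 0.04 m and angle between sweeper_grip's own z axis and vertical below 0.1 rad and z of sweeper_grip in the frame of rest_top below 0.085 m and angle between the y axis of sweeper_grip and the y axis of rest_top, either way round below 0.35 rad and linear speed of sweeper below 0.02 m/s); the robot touches nothing.
It fails at once if an offcut at the mouth of the bay or in it is pushed with the gripper instead of the sweeping block ((x of offcut0_c in the frame of bay_in above -0.165 m and contact force between any of the fingers, the arm and offcut0 above 2.5 N) or (x of offcut1_c in the frame of bay_in above -0.165 m and contact force between any of the fingers, the arm and offcut1 above 2.5 N) or (x of offcut2_c in the frame of bay_in above -0.165 m and contact force between any of the fingers, the arm and offcut2 above 2.5 N) or (x of offcut3_c in the frame of bay_in above -0.165 m and contact force between any of the fingers, the arm and offcut3 above 2.5 N)).
It fails at once if an offcut is lifted off the bench (height (world z) of any of offcut0_c, offcut1_c, offcut2_c, offcut3_c above 0.09 m).
It fails at once if the drill, the tape measure or the glue pot is moved more than 30 mm (distance of any of drill, tape, glue from where it was at the start of the episode above 0.03 m).
Of plate0, plate1, plate2, plate3, plate4 only 4 to 5 are there at a start; the rules pass over those that are not, and their reading is None.
Of offcut0, offcut1, offcut2, offcut3 only 3 to 4 are there at a start; the rules pass over those that are not, and their reading is None.
At some moment in a run one of offcut0, offcut1, offcut2, offcut3 may be knocked a few centimetres aside while the robot is not near it.
Once in a run the grip may slacken for a moment while it holds something.
It also fails if it takes over 210 s, if anything falls off the work surface, if the arm or the gripper's body presses on something with over 40 N, if the wrist force passes 120 N, or if a joint passes its speed limit or range.

ROBOT

A 6-joint arm with a two-finger parallel gripper is mounted at the origin on the work surface. World frame = base frame: x ahead of the robot, y to its left, z up, the work surface at z = 0. Lengths are in m, angles in rad, forces in N, time in s.
With the tool pointing down it reaches from about 0.425 to 0.925 m from the base axis. Payload 12.5 kg.
Tool frame: the origin (TCP) lies at the very end of the fingers, on their centre line; the grasp point (between the pads) lies 19 mm behind it; z points along the fingers, y is the line along which they close (so a half turn about z gives the same grasp; the last joint's range is limited). The gripper opens to 85 mm and grips with 20 to 120 N. Pads are 22 mm wide; open, the fingers measure 114 mm over their backs; the gripper's body (76 mm by 85 mm) begins 54 mm behind the grasp point. The pads swing forward as they close: fully open they stand 13 mm farther back than shut.
Start: joints at [-1.265, 0.491, 1.559, -0, 1.092, -0.106], TCP at [0.25, -0.573, 0.231] pointing down, gripper open.
Joint ranges: [-3.1, 3.1], [-0.84, 2.19], [0.05, 2.79], [-1.13, 4.28], [0.06, 2.93], [-2.69, 2.69]. Speed limits (rad/s): [2.22, 2.22, 2.79, 3.14, 3.14, 3.14].

INTERFACE

Orientations are given as a unit quaternion [w, x, y, z].
In Python, from workcell import r gives the robot as it stands. Calls block until the motion is done:
- r.move_to(position, orientation): joint-space move of the TCP to a pose.
- r.move_linear(position, orientation=None, vel=0.15): straight line of the TCP; orientation=None keeps the orientation; vel is the mean speed in m/s.
- r.goto_joints(angles): joint-space move.
- r.gripper_open() and r.grab(grasp_force=None): open the fingers fully, or close them until they stop; grasp_force is the grip in N (None keeps the last).
- r.hold(seconds).
- r.inverse_kinematics(position, orientation): joint angles nearest the present ones, or None.
- r.state(): the state.
- r.camera(name): name is "side" or "top"; returns the picture (400x640x3 uint8, red, green, blue); there is no depth.
- r.camera_info(name): a dict with "camera_matrix" (3x3 intrinsics, pixels), "extrinsics" (4x4, takes a point from camera to world coordinates). Camera axes: x right, y down, z forward; pixel columns grow to the right and rows downward; lengths in m; the calibration is good to about 2 mm. A picture is of the moment at which its call begins. camera_info takes no time and is no camera call.
A pose or a line that the arm cannot do raises r.Unreachable and nothing moves.
- r.job_done(): hands the job in; it is judged then, once.
The state is a dict: "t": time; "qpos": joint angles; "qd": joint speeds; "joint_torque": joint torques, N m; "tcp_pos": TCP position; "orientation": TCP orientation; "contact_force": force on the tool from outside, world axes, zero at the start; "wrist_torque": the same for the moment, N m; "grip_width": finger opening in m; "gripper_force": force on a finger pad.
Only numpy, scipy, OpenCV 4.12 (cv2) and the standard library are available. Lean on these libraries where they do the work, as an engineer would, in place of code of your own. Each camera call takes 0.05 s, during which the arm holds its last target. There are 200 camera calls.

## Working session

There is one attempt and no reset: what is moved stays moved. The work goes in short steps, each a Python script; the robot and the scene stay as the last script left them, time stands still between calls to the robot, and variables do not carry over. Pictures are saved under pics/ and viewed, at most 14 in all, crops included, and the job is handed in when it is done.

```bash
ls; mkdir -p pics; python3 - <<'E'
from workcell import r
import cv2,numpy as np
for n in ("top","side"):
    im=r.camera(n); cv2.imwrite(f"pics/{n}0.png",im[:,:,::-1])
    i=r.camera_info(n); print(n,np.round(i["camera_matrix"],1).tolist(),np.round(i["extrinsics"],4).tolist())
print(r.state())
E
```

```text
pics
top [[480.2, 0.0, 324.0], [0.0, 480.2, 197.1], [0.0, 0.0, 1.0]] [[-0.0175, -0.9813, 0.1917, 0.2718], [-0.9998, 0.0146, -0.0161, 0.0235], [0.013, -0.1919, -0.9813, 1.5315], [0.0, 0.0, 0.0, 1.0]]
side [[426.6, 0.0, 326.3], [0.0, 426.6, 204.9], [0.0, 0.0, 1.0]] [[-0.9074, -0.2296, 0.3521, 0.145], [-0.4197, 0.451, -0.7877, 0.9451], [0.022, -0.8625, -0.5056, 0.697], [0.0, 0.0, 0.0, 1.0]]
{'t': 0.1, 'qpos': array([-1.26461852e+00,  4.91483568e-01,  1.55936042e+00,  1.56754539e-05,
        1.09169535e+00, -1.05638122e-01]), 'qd': array([ 1.11777916e-03, -1.95192145e-03, -1.79229625e-03, -1.52958111e-04,
        3.81642256e-04,  3.89066449e-05]), 'joint_torque': array([ 3.00271575e-03, -6.19444156e+01, -2.62028182e+01, -1.28094907e-04,
        2.90260090e-03,  1.18171712e-05]), 'tcp_pos': array([ 0.25011787, -0.57256997,  0.23080561]), 'orientation': array([-4.71659018e-04,  9.78876379e-01,  2.04452467e-01, -4.04636453e-05]), 'contact_force': array([-0.19520498, -0.44420389, -0.59796511]), 'wrist_torque': array([-0.05769887,  0.02826567,  0.03579925]), 'gripper_force': 0.0, 'grip_width': 0.08546263367707618}
```

View pics/top0.png

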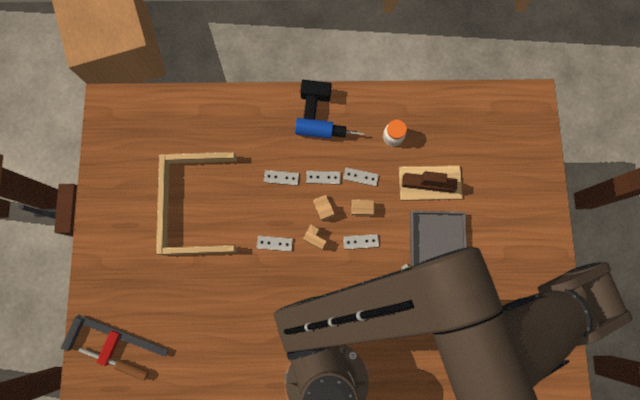

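View pics/side0.png

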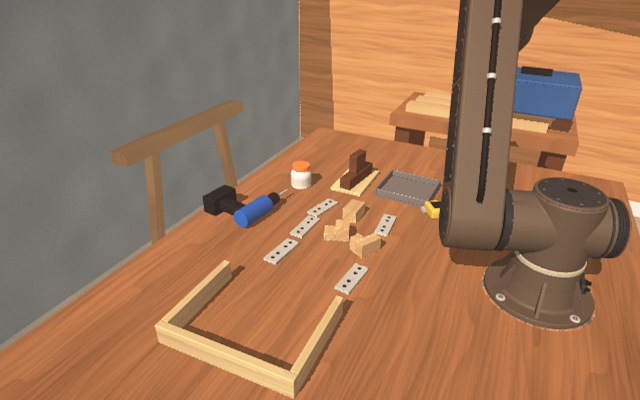

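The top view shows five plates at about (281,178), (323,178), (361,177), (275,243) and (361,241), and three offcuts at (324,208), (363,207) and (315,238). The sweeper is on its rest at (430,183), the tray is at (438,238), and the bay's mouth is at u≈235, facing right. The side view agrees.

```bash
cat > h.py <<'E'
from workcell import r
import cv2,numpy as np
C={n:(np.array(r.camera_info(n)["camera_matrix"]),np.array(r.camera_info(n)["extrinsics"])) for n in("top","side")}
def ray(n,p):
    K,T=C[n]; d=T[:3,:3]@np.linalg.solve(K,[p[0],p[1],1.]); return T[:3,3],d/np.linalg.norm(d)
def plane(n,p,z):
    o,d=ray(n,p); return (o+d*(z-o[2])/d[2])
def tri(pt,ps):
    o1,d1=ray("top",pt);o2,d2=ray("side",ps)
    s=np.linalg.lstsq(np.c_[d1,-d2],o2-o1,rcond=None)[0]
    a,b=o1+d1*s[0],o2+d2*s[1]; return (a+b)/2,np.linalg.norm(a-b)
def proj(n,P):
    K,T=C[n]; q=K@(T[:3,:3].T@(np.asarray(P)-T[:3,3])); return q[:2]/q[2]
def masks(n,im=None):
    im=r.camera(n) if im is None else im
    h=cv2.cvtColor(im,cv2.COLOR_RGB2HSV); H,S,V=[h[...,i].astype(int) for i in range(3)]
    return im,dict(plate=(S<50)&(V>120),wood=(H>8)&(H<30)&(S>50)&(S<155)&(V>165),tray=(S<60)&(V>40)&(V<120),dark=(V<75)&(S>80))
def blobs(m,amin,roi):
    m=m.astype(np.uint8); u0,u1,v0,v1=roi; k=np.zeros_like(m); k[v0:v1,u0:u1]=1
    m=cv2.morphologyEx(m*k,cv2.MORPH_CLOSE,np.ones((3,3),np.uint8))
    cs,_=cv2.findContours(m,cv2.RETR_EXTERNAL,cv2.CHAIN_APPROX_NONE)
    return [c for c in cs if cv2.contourArea(c)>=amin]
def rect(n,c,z):
    P=np.array([plane(n,p,z)[:2] for p in c[:,0].astype(float)],np.float32)*1000
    (cx,cy),(w,h),a=cv2.minAreaRect(P)
    if w<h: w,h,a=h,w,a+90
    return np.array([cx,cy])/1000,w,h,((a+90)%180)-90   # angle deg of long axis from +x
def cen(c):
    m=cv2.moments(c); return np.array([m['m10']/m['m00'],m['m01']/m['m00']])
E
python3 - <<'E'
from h import *
np.set_printoptions(precision=3,suppress=True)
t=cv2.imread("pics/top0.png")[:,:,::-1].copy(); s=cv2.imread("pics/side0.png")[:,:,::-1].copy()
mt=masks("top",t)[1]; ms=masks("side",s)[1]
R=(250,400,160,262); RS=(255,420,190,300)
sp=[cen(c) for c in blobs(ms["plate"],60,RS)]; print("side plates",len(sp),sp)
for c in blobs(mt["plate"],80,R):
    x,w,h,a=rect("top",c,.008); b=min(((tri(cen(c),q)) for q in sp),key=lambda k:k[1])
    print("plate",x,w,h,a,"tri",b[0],b[1])
for c in blobs(mt["wood"],60,(250,400,190,262)): print("off",cen(c),*rect("top",c,.04))
for c in blobs(mt["wood"],60,(140,250,140,270)): print("bay",cv2.boundingRect(c),*rect("top",c,.05))
for c in blobs(mt["wood"],60,(390,475,150,212)): print("rest",cen(c),*rect("top",c,.012))
for c in blobs(mt["dark"],60,(390,475,150,205)): print("sweeper",cen(c),*rect("top",c,.04))
for c in blobs(mt["tray"],200,(400,475,205,262)): print("tray",cv2.boundingRect(c),*rect("top",c,.029))
a=t[130:300,390:490]; b=s[140:220,320:460]
b1=cv2.resize(t[130:280,140:480],None,fx=2.2,fy=2.2,interpolation=2); b2=cv2.resize(s[140:240,320:460],None,fx=2.6,fy=2.6,interpolation=2)
o=np.zeros((600,760,3),np.uint8); o[:b1.shape[0],:b1.shape[1]]=b1; o[335:335+b2.shape[0],:b2.shape[1]]=b2
cv2.imwrite("pics/crop0.png",o[:,:,::-1])
E
```

```text
side plates 4 [array([351.037, 278.392]), array([280.531, 250.631]), array([384.952, 224.904]), array([311.812, 217.787])]
plate [0.423 0.158] 108.51238250732422 38.10904312133789 84.30704498291016 tri [ 0.423  0.159 -0.002] 0.0005098844403339145
plate [ 0.424 -0.116] 108.64804077148438 38.45785903930664 -87.09731531143188 tri [ 0.425 -0.117 -0.002] 0.001148168774235859
plate [0.636 0.002] 108.76831817626953 37.67985916137695 87.00239562988281 tri [ 0.622 -0.001  0.034] 0.01600936188413941
plate [0.637 0.137] 108.03478240966797 38.46744155883789 84.07076263427734 tri [ 0.639  0.137 -0.002] 7.460763526357988e-05
plate [ 0.636 -0.122] 108.13082122802734 37.92902755737305 76.95831298828125 tri [ 0.662 -0.124 -0.052] 0.023066300667448265
off [313.371 236.832] [0.439 0.028] 69.5024642944336 50.37822341918945 60.058536529541016
off [361.325 206.276] [ 0.533 -0.12 ] 69.66171264648438 45.15509033203125 88.38115692138672
off [322.693 206.498] [0.534 0.004] 67.525634765625 47.96308135986328 21.107208251953125
bay (156, 152, 78, 102) [0.554 0.403] 317.4451599121094 238.06539916992188 1.1163166761398315
rest [427.74  181.825] [ 0.614 -0.347] 201.9119415283203 111.2421646118164 -89.5065786242485
sweeper [437.508 185.353] [ 0.604 -0.339] 169.0457305908203 44.28399658203125 82.66448211669922
tray (411, 211, 56, 51) [ 0.434 -0.358] 173.33380126953125 158.9033966064453 87.59796905517578
```

View pics/crop0.png

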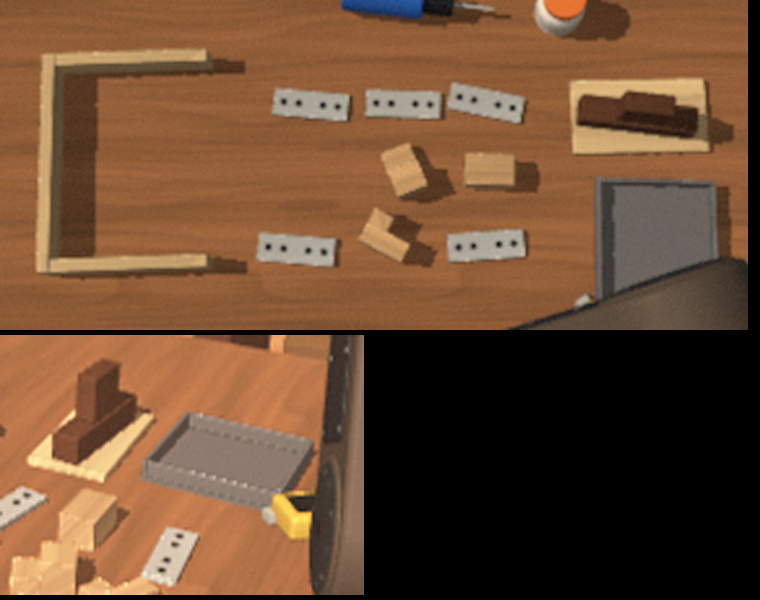

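The crop shows all five plates clearly, the three offcuts, and the sweeper turned slightly on its rest. The tray is partly hidden by the arm, so I'll measure it again once the arm moves. I'm starting with the far plate nearest the bay.

```bash
cat >> h.py <<'E'
from scipy.spatial.transform import Rotation as Ro
def quat(b):   # tool down, finger-closing axis at angle b (deg) from +x
    b=np.radians(b); y=np.array([np.cos(b),np.sin(b),0]); z=np.array([0,0,-1.]); x=np.cross(y,z)
    return Ro.from_matrix(np.c_[x,y,z]).as_quat()[[3,0,1,2]]
def best(p,b):
    q0=r.state()["qpos"]; o=[]
    for k in (b,b+180):
        q=r.inverse_kinematics(list(p),quat(k))
        if q is not None: o.append((np.abs(np.array(q)-q0).max()+2*max(0,abs(q[5])-2),k))
    return quat(min(o)[1])
def pick(x,y,a,z=0.0,f=80):
    Q=best((x,y,.15),a-90); r.move_to([x,y,.15],Q); r.move_linear([x,y,.04],vel=.25); r.move_linear([x,y,z],vel=.08)
    s=r.state(); print("down",s["tcp_pos"].round(4),s["contact_force"].round(1),round(s["t"],1))
    r.grab(f); s=r.state(); print("grip",round(s["grip_width"],4),round(s["gripper_force"],1),s["contact_force"].round(1))
    r.move_linear([x,y,.12],vel=.25); s=r.state(); print("lifted",round(s["grip_width"],4),round(s["gripper_force"],1),round(s["t"],1))
E
python3 - <<'E'
from h import *
np.set_printoptions(precision=3,suppress=True)
x,y,a=.637,.137,84.1
r.move_to([x,y,.15],best((x,y,.15),a-90))
im,m=masks("top"); cv2.imwrite("pics/top1.png",im[:,:,::-1])
ims,ms=masks("side"); cv2.imwrite("pics/side1.png",ims[:,:,::-1])
for c in blobs(m["tray"],200,(400,475,205,272)):
    print("tray",cv2.boundingRect(c),*rect("top",c,.029)); ct=c
for c in blobs(ms["tray"],200,(365,450,160,215)):
    print("tray side",cv2.boundingRect(c)); print(tri(cen(ct),cen(c)))
for c in blobs(m["wood"],60,(390,475,150,212)): print("rest",cen(c),*rect("top",c,.012))
pick(x,y,a)
E
```

```text
tray (411, 211, 56, 59) [ 0.424 -0.358] 181.56356811523438 172.0855712890625 -2.817169189453125
rest [457.91  200.227] [ 0.55 -0.43] 105.30574035644531 50.96713638305664 65.07889556884766
rest [431.344 170.109] [ 0.654 -0.341] 212.87594604492188 67.23896026611328 87.18329620361328
down [ 0.637  0.137 -0.   ] [-0.4 -0.1  0.3] 4.5
grip 0.0372 80.2 [-1.   0.1  6.9]
lifted 0.0372 80.6 5.7
```

```bash
python3 - <<'E'
import cv2,numpy as np
t=cv2.imread("pics/top1.png");s=cv2.imread("pics/side1.png")
cv2.imwrite("pics/crop1.png",np.vstack([cv2.resize(t[140:290,380:500],(480,600))[:598],]) if 0 else np.hstack([cv2.resize(t[150:285,385:485],(400,540),interpolation=2),cv2.resize(s[140:275,350:450],(400,540),interpolation=2)]))
E
```

```text
(no output)
```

View pics/crop1.png

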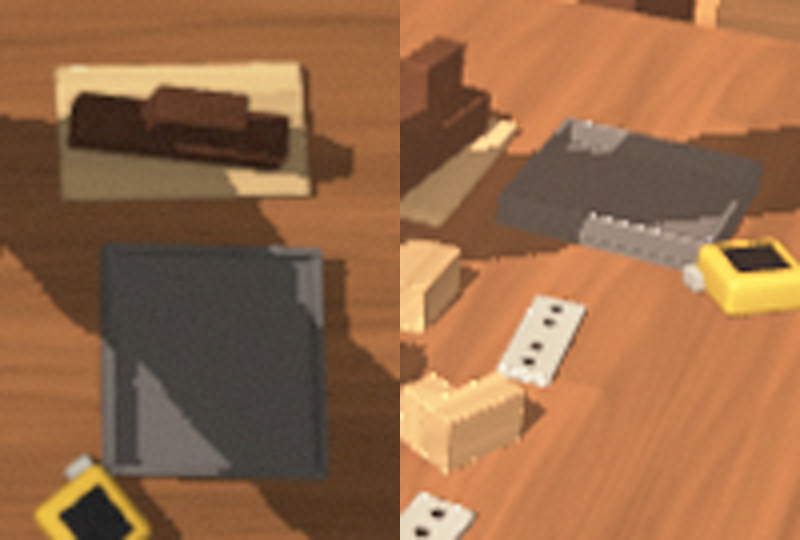

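The crop shows the whole tray. Its outer size measures 182 x 172 mm as expected, centred at (0.424, -0.358) and turned -2.8°, with the tape just off its near-left corner. The first plate is gripped. I'll place it and then do the second.

```bash
cat >> h.py <<'E'
TR=(.424,-.358,87.2)
def place(i,off=0.):
    x,y,a=TR; z=.007+.008*i+off
    r.move_linear(list(r.state()["tcp_pos"][:2])+[.2],vel=.3)
    Q=best((x,y,.2),a-90); r.move_to([x,y,.2],Q)
    print("hold",round(r.state()["grip_width"],4))
    r.move_linear([x,y,z+.015],vel=.25); r.move_linear([x,y,z],vel=.05)
    s=r.state(); print("place",s["tcp_pos"].round(4),s["contact_force"].round(1),round(s["grip_width"],4))
    r.gripper_open(); r.move_linear([x,y,.2],vel=.3); print("t",round(r.state()["t"],1))
E
python3 - <<'E'
from h import *
place(0)
pick(.638,.002,87,z=.002)
im=r.camera("top"); ims=r.camera("side"); cv2.imwrite("pics/c2.png",np.hstack([cv2.resize(im[150:285,385:485],(400,540),interpolation=2),cv2.resize(ims[140:275,350:450],(400,540),interpolation=2)])[:,:,::-1])
E
```

```text
hold 0.0375
place [ 0.424 -0.358  0.007] [ 0.6 -0.7 -2.3] 0.0375
t 10.7
down [0.638  0.002  0.0018] [-0.4 -0.1  0.2] 13.5
grip 0.0366 79.1 [-3.5  0.7  7.6]
lifted 0.0365 80.5 14.6
```

View pics/c2.png

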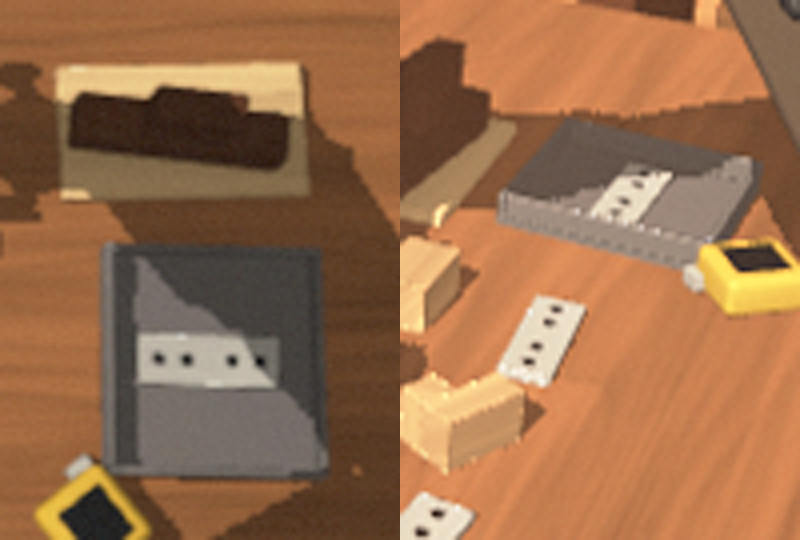

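The first plate lies flat in the middle of the tray, at (205,360) in the crop's left half. Next are the other four.

```bash
python3 - <<'E'
from h import *
place(1,.002)
for i,(x,y,a) in enumerate([(.638,-.122,77),(.424,-.116,92.9),(.423,.158,84.3)]):
    pick(x,y,a,z=.002)
    if r.state()["grip_width"]<.03: print("MISS");break
    place(2+i,.002)
r.move_to([.45,.45,.3],best((.45,.45,.3),0))
im=r.camera("top"); ims=r.camera("side"); cv2.imwrite("pics/c3.png",np.vstack([cv2.resize(im[130:280,140:480],(748,330)),cv2.resize(ims[140:255,230:480],(587,270))  if 0 else np.hstack([cv2.resize(ims[140:255,250:450],(470,270)),np.zeros((270,278,3),np.uint8)])])[:,:,::-1])
cv2.imwrite("pics/top3.png",im[:,:,::-1]);cv2.imwrite("pics/side3.png",ims[:,:,::-1])
E
```

```text
hold 0.0365
place [ 0.4241 -0.3581  0.017 ] [ 0.3  0.  -1.1] 0.0362
t 19.3
down [ 0.638  -0.122   0.0017] [-0.  -0.5  0.2] 21.7
grip 0.0365 79.1 [-2.8  0.8  8.4]
lifted 0.0364 80.5 22.9
hold 0.0367
place [ 0.4241 -0.3581  0.025 ] [-0.2 -1.  -1.9] 0.0368
t 27.0
down [ 0.4242 -0.1161  0.0024] [-0.2  0.5  0. ] 29.2
grip 0.0364 78.2 [-1.7  1.1 16.3]
lifted 0.0366 80.5 30.3
hold 0.0363
place [ 0.4241 -0.3581  0.0331] [ 1.   0.2 -1.1] 0.0364
t 34.2
down [0.4232 0.1581 0.0024] [-0.1  0.2  0.2] 37.3
grip 0.0368 78.4 [-2.5 -0.1 15.5]
lifted 0.0364 80.5 38.4
hold 0.0364
place [ 0.424  -0.3581  0.041 ] [ 0.5 -0.3 -2.1] 0.0364
t 43.1
```

View pics/c3.png

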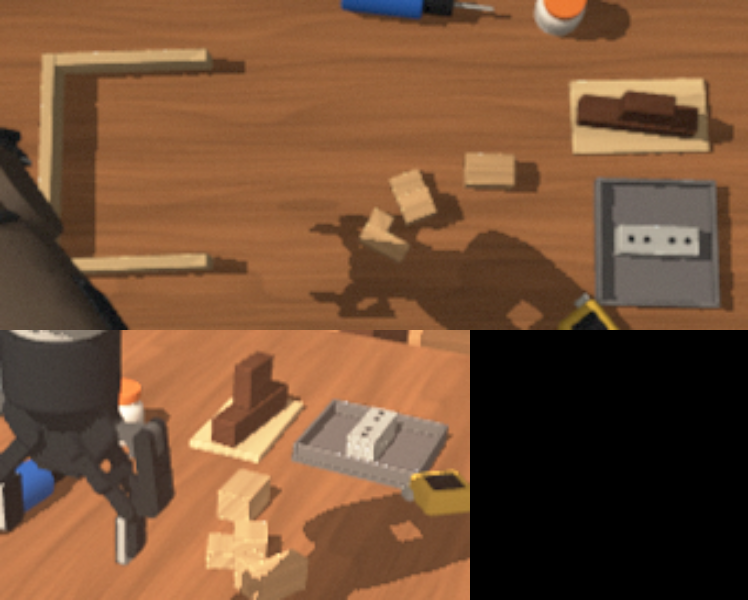

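All five plates are stacked flat in the tray, and one offcut has been knocked toward the robot. Next I'll measure the sweeper's handle from a close-up in both views.

```bash
python3 - <<'E'
import cv2,numpy as np
t=cv2.imread("pics/top3.png");s=cv2.imread("pics/side3.png")
# top: origin (395,160) x6 ; side: origin (325,140) x8
a=cv2.resize(t[160:206,395:470],None,fx=6,fy=6,interpolation=1); b=cv2.resize(s[140:200,330:390],None,fx=5.5,fy=5.5,interpolation=1)
o=np.zeros((340,800,3),np.uint8); o[:a.shape[0],:450]=a; o[:b.shape[0],460:460+b.shape[1]]=b
cv2.imwrite("pics/crop4.png",cv2.convertScaleAbs(o,alpha=1.8))
E
```

```text
(no output)
```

View pics/crop4.png

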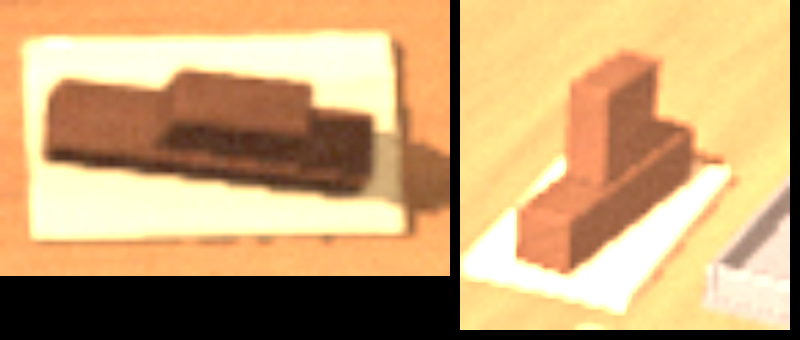

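In the top crop the handle's top face has corners near (178,70), (312,84), (307,135) and (170,122). In the side crop its centre is near (614,73). I'll triangulate from these and grasp.

```bash
python3 - <<'E'
from h import *
np.set_printoptions(precision=3,suppress=True)
f=lambda p:((p[0]+.5)/6-.5+395,(p[1]+.5)/6-.5+160)
g=lambda p:((p[0]-460+.5)/5.5-.5+330,(p[1]+.5)/5.5-.5+140)
T=[f(p) for p in [(178,70),(312,84),(307,135),(170,122)]]; c=np.mean(T,0)
sc=np.mean([g(p) for p in [(567,82),(623,50),(660,62),(610,98)]],0)
P=np.array([plane("top",p,.117) for p in T]); print(P[:,:2],P.mean(0)); print("tri",tri(c,sc))
d=P[0]-P[1]+P[3]-P[2]; print("ang",np.degrees(np.arctan2(d[1],d[0])))
H=[f(p) for p in [(45,158),(362,190)]]; H=np.array([plane("top",p,.012) for p in H]); print("head near bottom edge",H)
H=[f(p) for p in [(23,38),(390,33),(406,236),(32,240)]]; H=np.array([plane("top",p,.012) for p in H]); print("rest",H[:,:2],H.mean(0))
m=masks("top",cv2.imread("pics/top3.png")[:,:,::-1].copy())[1]
for c in blobs(m["wood"],60,(250,400,190,262)): print("off",cen(c),*rect("top",c,.04))
E
```

```text
[[ 0.624 -0.306]
 [ 0.615 -0.374]
 [ 0.589 -0.369]
 [ 0.597 -0.3  ]] [ 0.606 -0.337  0.117]
tri (array([ 0.606, -0.339,  0.111]), np.float64(0.002288159647417144))
ang 83.32218365813233
head near bottom edge [[ 0.602 -0.255  0.012]
 [ 0.582 -0.426  0.012]]
rest [[ 0.669 -0.247]
 [ 0.669 -0.448]
 [ 0.556 -0.448]
 [ 0.557 -0.246]] [ 0.613 -0.347  0.012]
off [311.722 233.034] [0.453 0.031] 60.40034484863281 46.357269287109375 79.602783203125
off [326.728 217.551] [ 0.499 -0.007] 76.5868911743164 49.13612747192383 19.163959503173828
off [361.284 206.208] [ 0.533 -0.111] 88.82178497314453 44.875205993652344 89.11956787109375
```

```bash
python3 - <<'E'
from h import *
def st(k): s=r.state(); print(k,s["tcp_pos"].round(3),s["contact_force"].round(1),round(s["grip_width"],4),round(s["t"],1))
x,y,a=.607,-.338,83.3
Q=best((x,y,.2),a-90); r.move_to([x,y,.2],Q); r.move_linear([x,y,.075],vel=.15); r.move_linear([x,y,.071],vel=.05)
st("at"); r.grab(120); st("grip")
r.move_linear([x,y,.22],vel=.2); st("lift")
x0,y0=.475,-.2
r.move_to([x0,y0,.22],best((x0,y0,.22),-90)); r.move_linear([x0,y0,.08],vel=.2); st("over")
r.move_linear([x0,y0,.062],vel=.05); st("down")
for n in("top","side"): cv2.imwrite(f"pics/{n}5.png",r.camera(n)[:,:,::-1])
t=cv2.imread("pics/top5.png")[130:280,140:480];s=cv2.imread("pics/side5.png")[130:280,230:470]
cv2.imwrite("pics/c5.png",np.vstack([cv2.resize(t,(640,282)),cv2.resize(s,(480,300)) if 0 else np.hstack([cv2.resize(s,(480,300)),np.zeros((300,160,3),np.uint8)])]))
E
```

```text
at [ 0.607 -0.338  0.071] [-0.2 -0.2 -1.1] 0.0851 50.1
grip [ 0.607 -0.338  0.071] [-0.8  0.2  3.6] 0.0288 50.7
lift [ 0.607 -0.338  0.218] [-0.8 -0.4 -3.4] 0.0287 51.6
over [ 0.475 -0.2    0.081] [ 0.   0.6 -2. ] 0.0283 53.8
down [ 0.475 -0.2    0.062] [-0.   0.2 -2.7] 0.0288 54.3
```

View pics/c5.png

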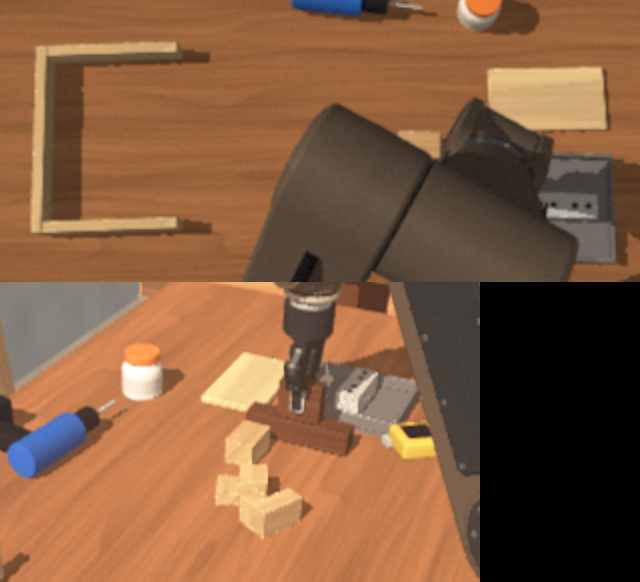

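The sweeper is upright with its head along x, just behind the three offcuts, and the lane covers them. Now the sweep.

```bash
python3 - <<'E'
from h import *
def st(k): s=r.state(); print(k,s["tcp_pos"].round(3),s["contact_force"].round(1),round(s["grip_width"],4),round(s["t"],1))
z=.062; ax=lambda e:best(r.state()["tcp_pos"],-90+e)
r.move_linear([.48,-.06,z],vel=.08); st("a")
r.move_linear([.48,.03,z],vel=.08); st("b")
r.move_linear([.495,.10,z],ax(-10),vel=.07); st("c")
for n in("top","side"): cv2.imwrite(f"pics/{n}6.png",r.camera(n)[:,:,::-1])
t=cv2.imread("pics/top6.png")[130:280,140:480];s=cv2.imread("pics/side6.png")[150:390,150:470]
cv2.imwrite("pics/c6.png",np.vstack([cv2.resize(t,(500,220)),np.hstack([cv2.resize(s,(500,375))])]))
E
```

```text
a [ 0.48  -0.06   0.062] [ 0.9 -0.  -3.9] 0.0286 56.3
b [0.48  0.03  0.062] [-0.1  0.  -3.5] 0.0288 57.6
c [0.495 0.1   0.062] [ 0.2  0.2 -3.6] 0.0287 58.8
```

View pics/c6.png

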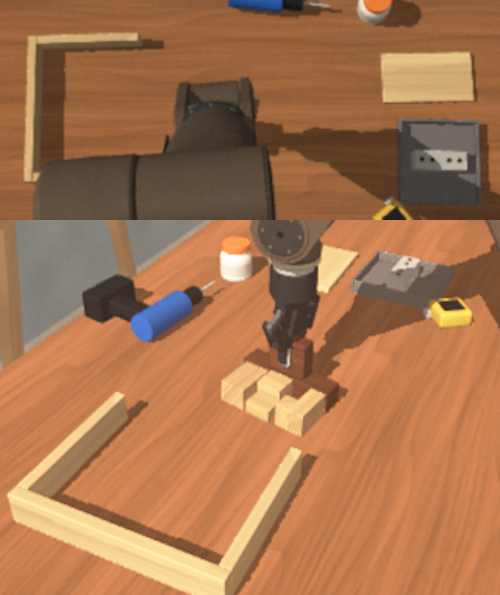

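The three offcuts sit in a row against the head's face, lined up with the mouth. I'll carry on into the bay.

```bash
python3 - <<'E'
from h import *
def st(k): s=r.state(); print(k,s["tcp_pos"].round(3),s["contact_force"].round(1),round(s["grip_width"],4),round(s["t"],1))
z=.062; ax=lambda e:best(r.state()["tcp_pos"],-90+e)
r.move_linear([.535,.24,z],vel=.08); st("d")
r.move_linear([.545,.345,z],ax(0),vel=.07); st("e")
r.move_linear([.543,.18,z],vel=.15); st("f")
for n in("top","side"): cv2.imwrite(f"pics/{n}7.png",r.camera(n)[:,:,::-1])
t=cv2.imread("pics/top7.png")[130:280,140:480];s=cv2.imread("pics/side7.png")[150:390,150:470]
cv2.imwrite("pics/c7.png",np.vstack([cv2.resize(t,(500,220)),np.hstack([cv2.resize(s,(500,375))])]))
E
```

```text
d [0.535 0.24  0.062] [-1.1 -0.6 -3.6] 0.0288 60.8
e [0.545 0.345 0.062] [ 0.5 -0.5 -2.4] 0.0287 62.5
f [0.543 0.181 0.062] [-1.1 -0.5 -3.1] 0.0288 63.7
```

View pics/c7.png

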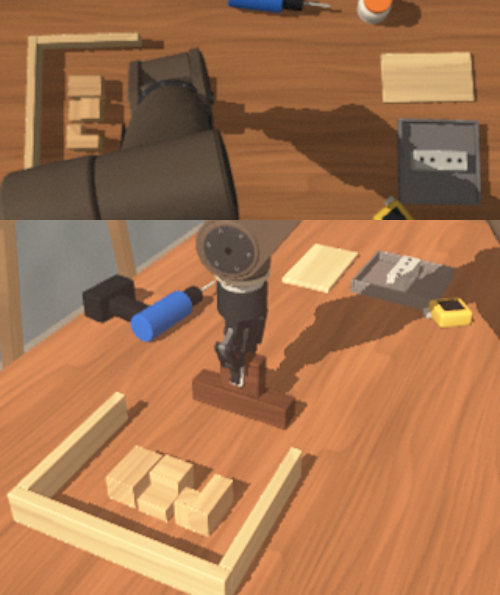

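All three offcuts stand well inside the bay and the sweeper is still square in the grip. Now I'll put it back on its rest.

```bash
python3 - <<'E'
from h import *
np.set_printoptions(precision=3,suppress=True)
def st(k): s=r.state(); print(k,s["tcp_pos"].round(3),s["contact_force"].round(1),round(s["grip_width"],4),round(s["t"],1))
r.move_linear([.543,.18,.22],vel=.2)
x,y=.613,-.347
r.move_to([x,y,.22],best((x,y,.22),0)); st("over")
r.move_linear([x,y,.085],vel=.2); r.move_linear([x,y,.0715],vel=.04); st("down")
z=.0715
while r.state()["contact_force"][2]<0 and z>.068: z-=.001; r.move_linear([x,y,z],vel=.03)
st("set"); r.gripper_open(); r.hold(.3); r.move_linear([x,y,.22],vel=.2)
r.move_to([.2,-.5,.35],best((.2,-.5,.35),0)); st("away")
for n in("top","side"): cv2.imwrite(f"pics/{n}8.png",r.camera(n)[:,:,::-1])
t=cv2.imread("pics/top8.png")[130:280,140:480];s=cv2.imread("pics/side8.png")[130:370,150:470]
cv2.imwrite("pics/c8.png",np.vstack([cv2.resize(t,(500,220)),cv2.resize(s,(500,375))]))
m=masks("top",cv2.imread("pics/top8.png")[:,:,::-1].copy())[1]
for c in blobs(m["dark"],60,(390,475,150,205)): print("sweeper",cen(c),*rect("top",c,.04))
for c in blobs(m["wood"],60,(170,235,165,245)): print("off",cen(c),*rect("top",c,.04))
E
```

```text
over [ 0.613 -0.346  0.22 ] [ 0.1  0.2 -2.7] 0.0293 66.7
down [ 0.613 -0.347  0.071] [-0.7  0.2 -2.5] 0.029 68.0
set [ 0.613 -0.347  0.071] [-2.4  2.7  5.8] 0.029 68.3
away [ 0.201 -0.5    0.35 ] [-0.6  0.1  0. ] 0.0856 71.7
sweeper [439.124 182.744] [ 0.61  -0.346] 173.09510803222656 39.34800338745117 89.1612319946289
off [193.607 223.878] [0.488 0.402] 66.95852661132812 47.21955108642578 89.09281921386719
off [196.867 196.008] [0.571 0.401] 93.23426055908203 69.7414321899414 -0.8306427001953125
```

View pics/c8.png

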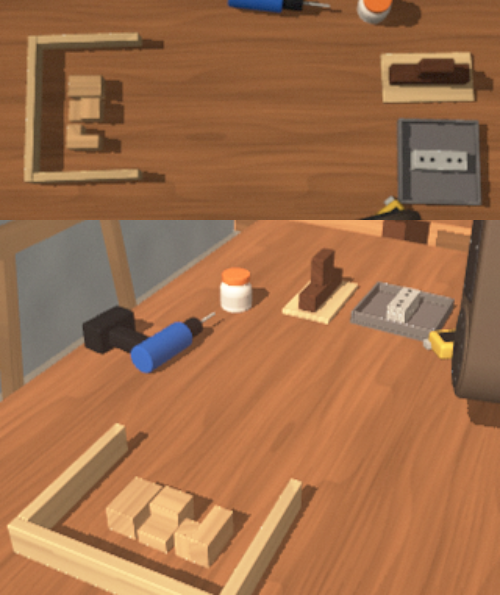

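The final pictures show the plates stacked in the tray, the three offcuts deep in the bay, and the sweeper upright, centred and square on its rest. No other offcuts are in sight.

```bash
python3 -c "
from workcell import r
print(r.job_done())"
```

```text
the job is handed in; nothing more can be done
None
```

The job is handed in at about 72 s of the 210 s allowed: all five plates are stacked flat in the tray, the three offcuts are swept into the bay, and the sweeping block is back upright on its rest, but the hand-in call returned no verdict.

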